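# Heft the battery cartons and restock the sloping rack

## Robot

A 6-joint arm with a two-finger parallel gripper is mounted at the origin on a cart in front of the work surface, level with it; the furniture and walls round the work are solid. World frame = base frame: x ahead of the robot, y to its left, z up, the work surface at z = 0. Lengths are in mm, angles in rad, forces in N, time in s.
With the tool pointing down it reaches from about 275 to 1000 mm from the base axis. Payload 8.4 kg.
Tool frame: the origin (TCP) lies midway between the tips of the shut fingers; the grasp point (between the pads) lies 19 mm behind it; z points along the fingers, y is the line along which they close (so a half turn about z gives the same grasp; the last joint's range is limited). The gripper opens to 85 mm and grips with 20 to 120 N. Pads are 22 mm wide; open, the fingers measure 114 mm over their backs; the gripper's body (76 mm by 85 mm) begins 54 mm behind the grasp point. The pads swing forward as they close: fully open they stand 13 mm farther back than shut.
Start: joints at [-1.213, 0.353, 1.633, -0, 1.155, -0.002], TCP at [220.053, -584.982, 196.581] pointing down, gripper open.
Joint ranges: [-2.63, 2.63], [-0.92, 2.1], [0.06, 2.66], [-1.3, 4.44], [0, 2.69], [-3.02, 3.02]. Speed limits (rad/s): [2.22, 2.22, 2.79, 3.14, 3.14, 3.14].

## Interface

Orientations are given as [roll, pitch, yaw] about the fixed x, y, z axes, in that order (R = Rz(yaw) Ry(pitch) Rx(roll)).
In Python, from rig import r, cams gives the robot as it stands. The module is installed in compiled form; this text tells all that it offers.
- The arm moves only by the tool send_rows, never from a script. Its argument "targets" is one flat list of numbers, 7 for each row, row after row: the shift along the tool's x, y, z in m, then the turn, a rotation vector about the tool's x, y, z in rad, then the opening, from -1 (shut) to 1 (fully open). In form: [tx, ty, tz, wx, wy, wz, fingers, tx, ty, tz, wx, wy, wz, fingers, ...]. A call has 1 to 12 rows; each row is the pose to reach, as a shift and turn from the pose commanded when the call began, along the tool's axes at that moment; what a row does not reach only later rows make up. A row lasts 1/12 s, in which the tool goes at most 41.7 mm and 7.16 degrees, less where a joint would pass 70% of its speed; a pose out of reach is approached as far as the arm can. A call with a gripper value outside its range is refused whole. The fingers move at their own pace and stop on an object; "grip_force" is the grip in N (left out, the last holds). Time passes only in rows, so rows that repeat a pose let the fingers close. It gives the time, the measured TCP pose, the force, the opening and the grip force at its end, in the units of the state.
- r.sense(): the state, without advancing time (a new reading comes with each control period).
- cams.grab_frame(name): name is "side" or "top" or "wrist"; returns a dict with "color" (480x640x3 uint8, blue, green, red), "fx", "fy", "cx", "cy" (pixels), "xyz" and "attitude" of the camera in the world. Camera axes: x right, y down, z forward; pixel columns grow to the right and rows downward; lengths in mm; the calibration is good to about 2 mm. A picture is of the moment at which its call begins. There is no depth.
- r.sign_off(): hands the job in; it is judged then, once.
The state is a dict: "clock": time; "qpos": joint angles; "qvel": joint speeds; "joint_efforts": joint torques, N m; "eef_pos": TCP position; "tcp_rot": TCP orientation; "contact_force": force on the tool from outside, world axes, zero at the start; "wrist_torque": the same for the moment, N m; "opening": opening from 0.0 (shut) to 1.0 (fully open); "grasp_force": force on a finger pad.
Only numpy, scipy, OpenCV 4.12 (cv2) and the standard library are available. Lean on these libraries where they do the work, as an engineer would, in place of code of your own. Each camera call takes 0.05 s, during which the arm holds its last target. There are 200 camera calls.

## Task

The three battery cartons look alike, but one is full, one is part used and one is empty: tell them apart by their weight. Put the part-used one in the left bay of the sloping rack and the full one in the right bay, each lying on the bay's floor right down against the front stop, and put the empty one in the open cardboard box. Leave the mug, the stapler and the note pad where they are.

Things in the scene. Friction and masses are not known exactly. Their poses are not given: they have to be found in the camera images.
- carton_a: closed cardboard carton, 112 mm long (own x), 60 wide (own y), 62 high, one of three alike; origin at the centre of its underside, z up. Empty it weighs about 0.06 kg, part used about 0.2 kg, full about 0.56 kg; which is which changes every time and cannot be seen. The cells of the part-used one can slide inside it
- carton_b: closed cardboard carton, 112 mm long (own x), 60 wide (own y), 62 high, one of three alike; origin at the centre of its underside, z up. Empty it weighs about 0.06 kg, part used about 0.2 kg, full about 0.56 kg; which is which changes every time and cannot be seen. The cells of the part-used one can slide inside it
- carton_c: closed cardboard carton, 112 mm long (own x), 60 wide (own y), 62 high, one of three alike; origin at the centre of its underside, z up. Empty it weighs about 0.06 kg, part used about 0.2 kg, full about 0.56 kg; which is which changes every time and cannot be seen. The cells of the part-used one can slide inside it
- rack_tray: tray of the fixed white sheet-metal rack, rising 30 degrees away from the robot. Origin on its floor at the lower end, mid width, at the inner face of the front stop, 16 mm above the desk; x up the slope, y to the left, z square to the floor. 148 mm long, 172 wide; two bays 66 mm wide centred on y = +-50 mm; rib (34 mm) between them and side walls 18 mm high; front stop 24 mm high; upper end open
- rack_floor: the sheet that forms the floor of both bays, 3 mm thick; frame as rack_tray
- rack: the rack as a whole, 172 mm wide, 130 mm deep, 90 mm high at the back; origin on the desk below its middle, z up, x away from the front stop
- bay_left (a point): in the left bay of the rack (as seen from the robot, +y of the tray), on the bay's floor: where the origin of a carton lies when its end rests against the front stop; axes as rack_tray
- bay_right (a point): in the right bay of the rack (as seen from the robot, -y of the tray), on the bay's floor: where the origin of a carton lies when its end rests against the front stop; axes as rack_tray
- waste_box: shallow open brown cardboard box for waste board, fixed to the desk, 160 mm (own x) x 180 mm (own y), 70 mm high, walls and floor 4 mm; origin at the centre of its underside, z up
- mug: white mug, 80 mm across, 89 mm high, bystander; origin at the centre of its underside
- stapler: red and black stapler, 120 x 30 x 38 mm, bystander; origin at the centre of its underside
- sticky_pad: yellow note pad, 75 x 75 x 14 mm, bystander; origin at the centre of its underside

How it is judged:
By the outcome, as a careful person would: the job done as asked, in the order asked, and still so for the second after the job is handed in, with the robot touching nothing.
It also fails if it takes over 72 s, if anything falls off the work surface, if the arm or the gripper's body presses on something with over 40 N, if the wrist force passes 120 N, or if a joint passes its speed limit or range.

## Working session

There is one attempt and no reset: what is moved stays moved. The work goes in short steps, Python scripts to look and compute and a tool call to move; the robot and the scene stay as the last step left them, time stands still between calls to the robot, and variables do not carry over. Pictures are saved under pics/ and viewed, at most 10 in all, crops included, and the job is handed in when it is done.

Besides the shell and the picture viewer there is one more tool, called as name(argument=value, ...) on one line, values as JSON. send_rows: Moves the arm, as the interface text tells. Its arguments: {"type":"object","properties":{"targets":{"type":"array"},"grip_force":{"type":"number"}},"required":["targets"]}

```bash
mkdir -p pics; ls; python3 - <<'E'
from rig import r,cams
import cv2,numpy as np
s=r.sense();print(s)
ims=[]
for n in["top","side"]:
    f=cams.grab_frame(n);cv2.imwrite(f"pics/{n}0.png",f["color"]);print(n,{k:f[k] for k in f if k!="color"})
E
```

```text
pics
{'clock': 0.0, 'qpos': array([-1.21337339e+00,  3.53638706e-01,  1.63414557e+00, -2.33981181e-05,
        1.15517174e+00, -2.39341414e-03]), 'qvel': array([ 1.86916374e-04,  1.77436757e-03, -8.83348629e-05, -1.14384725e-03,
        1.81389095e-03,  1.37808462e-03]), 'joint_efforts': array([-6.85879131e-04, -6.05250335e+01, -3.42065406e+01, -1.09590437e-04,
        9.14760225e-03,  9.08845266e-06]), 'eef_pos': array([ 219.878312  , -584.49014434,  195.86270445]), 'tcp_rot': array([-3.14022924e+00,  1.81300405e-05,  3.59825822e-01]), 'contact_force': array([ 0.48077608, -0.38181189, -0.62488235]), 'wrist_torque': array([-0.01999517,  0.02560816, -0.00180462]), 'grasp_force': 0.0, 'opening': 1.0006695631868316}
top {'fx': 561.6123058166713, 'fy': 561.6123058166713, 'cx': 319.4819355804101, 'cy': 237.65336407053672, 'xyz': array([ 348.10863053,  -20.63015852, 1305.11930219]), 'attitude': array([-2.99071696,  0.01747078, -1.57174578])}
side {'fx': 501.05942241606857, 'fy': 501.05942241606857, 'cx': 315.0395152930167, 'cy': 245.6854461666992, 'xyz': array([185.05293496, 828.9351855 , 897.74361928]), 'attitude': array([-2.32323464,  0.00635665, -2.78557514])}
```

View pics/top0.png

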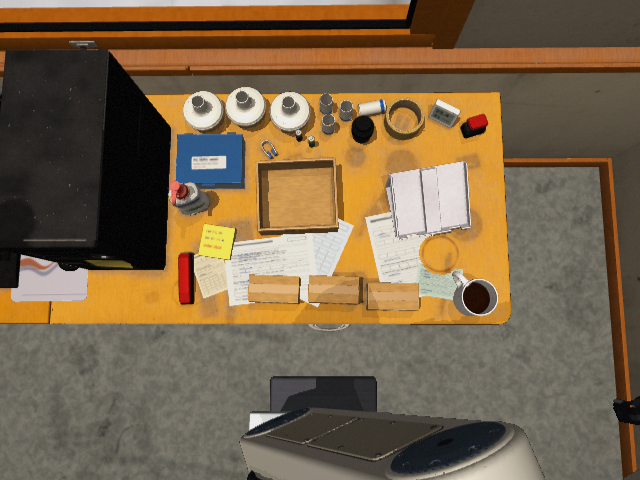

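View pics/side0.png

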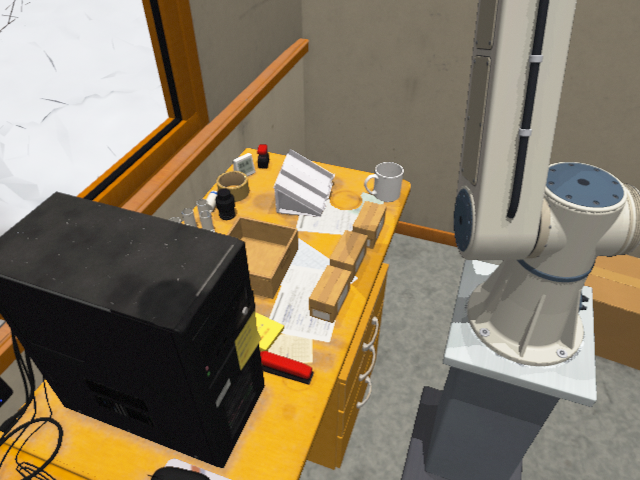

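Top view: cartons at about (274,289), (335,289), (393,296), box (298,195), rack (430,200), mug (476,296), stapler (186,278), pad (216,241). I'll zoom both views for the corners.

```bash
python3 - <<'E'
import cv2,numpy as np
t=cv2.imread("pics/top0.png");s=cv2.imread("pics/side0.png")
a=cv2.resize(t[150:315,240:480],(800,550),interpolation=cv2.INTER_CUBIC)
cv2.imwrite("pics/tc.png",a)
b=cv2.resize(s[145:325,220:410],(633,600),interpolation=cv2.INTER_CUBIC)
cv2.imwrite("pics/sc.png",b)
E
cat > h.py <<'E'
import numpy as np
from scipy.spatial.transform import Rotation as Ro
def ray(f,p):
    d=np.array([(p[0]-f["cx"])/f["fx"],(p[1]-f["cy"])/f["fy"],1.])
    d=Ro.from_euler("xyz",f["attitude"]).apply(d); return np.array(f["xyz"]),d/np.linalg.norm(d)
def onz(f,p,z):
    o,d=ray(f,p); return o+d*(z-o[2])/d[2]
def tri(f,p,g,q):
    o,d=ray(f,p);o2,e=ray(g,q)
    A=np.stack([d,-e],1);t=np.linalg.lstsq(A,o2-o,rcond=None)[0]
    a,b=o+d*t[0],o2+e*t[1]; return (a+b)/2,np.linalg.norm(a-b)
E
```

```text
(no output)
```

View pics/tc.png

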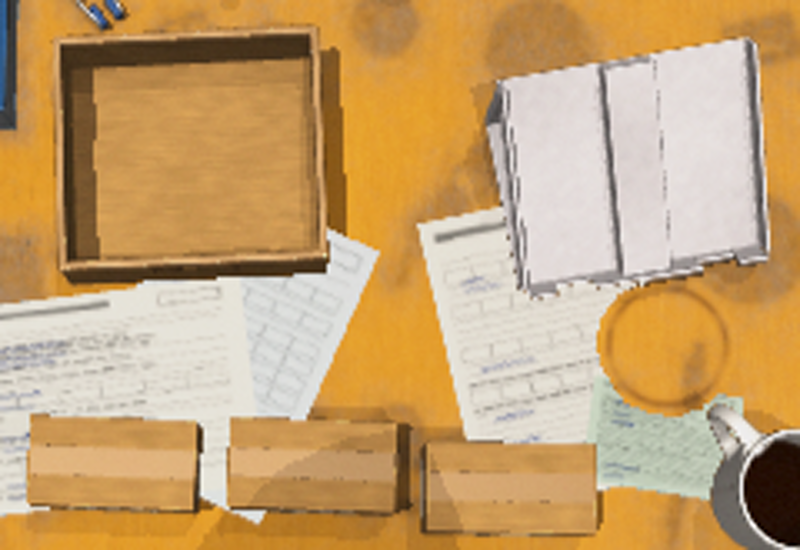

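View pics/sc.png

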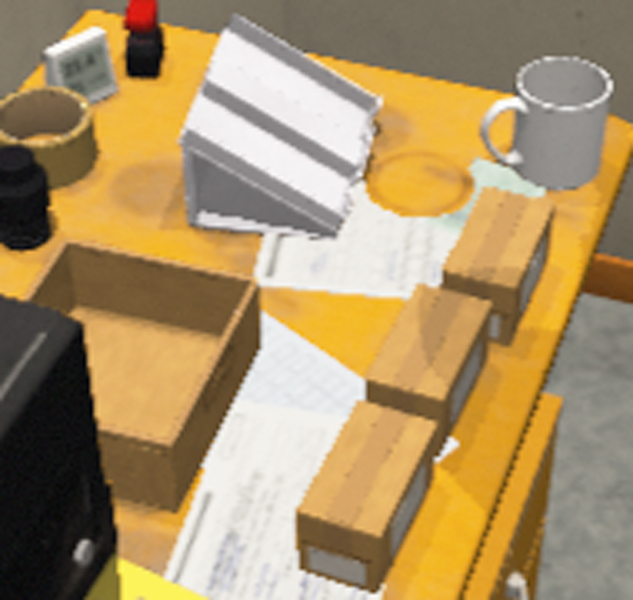

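Crops show the carton lid corners, box rim, and rack edges (tray top-left (505,82) to bottom-right (768,258) in the top crop) clearly. Triangulating.

```bash
python3 - <<'E'
from rig import r,cams
from h import *
np.set_printoptions(precision=1,suppress=True)
t=cams.grab_frame("top");s=cams.grab_frame("side")
T=lambda p:((p[0]+.5)/3.3333-.5+240,(p[1]+.5)/3.3333-.5+150)
S=lambda p:((p[0]+.5)/3.3333-.5+220,(p[1]+.5)/3.3333-.5+145)
C={"L":([(30,415),(198,422),(197,507),(28,504)],[(298,510),(363,402),(440,420),(378,539)]),
"M":([(231,417),(403,425),(400,510),(228,505)],[(368,374),(418,286),(491,303),(443,396)]),
"R":([(427,443),(596,443),(597,531),(424,530)],[(444,253),(485,187),(555,207),(516,278)]),
"box":([(57,42),(317,30),(327,265),(62,270)],[None,(68,243),(260,290),(172,448)]),
"rack":([(505,82),(752,40),(768,258),(530,292)],[(185,135),(237,18),(378,100),(345,232)])}
for n,(a,b) in C.items():
    P=[]
    for p,q in zip(a,b):
        if q:
            X,e=tri(t,T(p),s,S(q));P.append(X);print(n,X,"err %.1f"%e)
    P=np.array(P);z=np.median(P[:,2])
    print(" z",z)
    if n in"LMR":
        Q=np.array([onz(t,T(p),62) for p in a])
        R_=np.array([onz(s,S(p),62) for p in b])
        for K in(Q,R_):
            e=(K[1]-K[0]+K[2]-K[3])/2; w=(K[0]-K[3]+K[1]-K[2])/2
            print("  ctr",K.mean(0),"len",np.linalg.norm(e),"wid",np.linalg.norm(w),"yaw_long",np.arctan2(-e[1],-e[0])-np.pi/2, "yaw_w",np.arctan2(w[1],w[0]))
for p in[(57,42),(317,30),(327,265),(62,270)]:print("boxrim70",onz(t,T(p),70))
E
```

```text
L [454.8 157.8  65.2] err 1.1
L [449.5  46.   61.8] err 2.6
L [393.   46.3  63.9] err 2.9
L [397.5 159.1  60.4] err 1.5
 z 62.82900144990592
  ctr [424.4 102.5  62. ] len 112.09572420755185 wid 57.61477982272764 yaw_long -0.03164388496725956 yaw_w -0.00580418691157592
  ctr [423.3 101.5  62. ] len 112.81285968414505 wid 56.820496648354535 yaw_long -0.05758989355345512 yaw_w -0.031532581642927576
M [452.8  24.   67.8] err 1.4
M [450.  -89.9  57.3] err 2.4
M [392.7 -87.3  59.8] err 0.6
M [395.7  26.   67.1] err 0.2
 z 63.484248819524566
  ctr [422.6 -31.6  62. ] len 113.94782291806352 wid 57.194811547019754 yaw_long -0.03975922742609983 yaw_w -0.039514952125890936
  ctr [423.3 -32.5  62. ] len 104.50444694897962 wid 57.06951372766045 yaw_long -0.04249072644268703 yaw_w -0.02190847350506581
R [ 435.5 -104.1   83.1] err 1.2
R [ 435.9 -217.2   62.9] err 0.4
R [ 377.9 -217.1   58.3] err 1.3
R [ 378.9 -101.9   76.9] err 0.2
 z 69.9086062223505
  ctr [ 407.6 -160.6   62. ] len 112.59400070620454 wid 57.527842012881734 yaw_long -0.0046834457011042385 yaw_w -0.03207785681897622
  ctr [ 409.4 -169.5   62. ] len 92.25769940998897 wid 60.35818645559176 yaw_long -0.06963726530662706 yaw_w -0.12651532129120457
box [718.3 -34.1  67.3] err 0.1
box [558.2 -39.6  62.1] err 4.0
box [552.9 137.9  68.4] err 0.9
 z 67.2754031413279
rack [ 672.7 -158.4   96.2] err 1.0
rack [ 696.  -320.9  104.8] err 4.8
rack [ 567.  -342.4   33.7] err 4.6
rack [ 544.1 -182.3   12.6] err 1.8
 z 64.95700042589732
boxrim70 [710.  143.4  70. ]
boxrim70 [717.4 -34.1  70. ]
boxrim70 [555. -40.  70.]
boxrim70 [552.2 137.5  70. ]
```

```bash
cat >> h.py <<'E'
def tool(yaw,tilt=0):  # tool down, tilted about the tool-yaw-frame y so z leans to +x
    return Ro.from_euler("z",yaw)*Ro.from_euler("y",-tilt)*Ro.from_euler("x",np.pi)
def rel(s,p,R):
    R0=Ro.from_euler("xyz",s["tcp_rot"])
    return np.round(np.r_[R0.inv().apply(np.array(p)-s["eef_pos"])/1000,(R0.inv()*R).as_rotvec()],4).tolist()
E
python3 - <<'E'
from rig import r
from h import *
print(rel(r.sense(),[408,-161,200],tool(np.pi/2-.02)))
print(tool(0.1,.5236).as_matrix().round(2))
E
```

```text
[0.3252, -0.3303, -0.0036, -0.0008, -0.0005, -1.191]
[[ 0.86  0.1   0.5 ]
 [ 0.09 -1.    0.05]
 [ 0.5   0.   -0.87]]
```

send_rows(targets=[0.325,-0.33,-0.004,0,0,-1.191,1,0.325,-0.33,-0.004,0,0,-1.191,1,0.325,-0.33,-0.004,0,0,-1.191,1,0.325,-0.33,-0.004,0,0,-1.191,1,0.325,-0.33,-0.004,0,0,-1.191,1,0.325,-0.33,-0.004,0,0,-1.191,1,0.325,-0.33,-0.004,0,0,-1.191,1,0.325,-0.33,-0.004,0,0,-1.191,1,0.325,-0.33,-0.004,0,0,-1.191,1,0.325,-0.33,-0.004,0,0,-1.191,1,0.325,-0.33,-0.004,0,0,-1.191,1,0.325,-0.33,-0.004,0,0,-1.191,1], grip_force=40)

```text
clock: 1.2
eef_pos: [409.9, -156.7, 200.8]
tcp_rot: [3.14, -0.002, 1.555]
contact_force: [-0.2, -0.2, 0.5]
opening: 0.999
grasp_force: 0.0
```

```bash
python3 - <<'E'
from rig import r,cams
from h import *
import cv2
s=r.sense();print(s["eef_pos"],s["tcp_rot"],s["contact_force"],s["qpos"],s["clock"])
f=cams.grab_frame("wrist");cv2.imwrite("pics/w1.png",f["color"]);print({k:f[k] for k in f if k!="color"})
print(rel(s,[408,-161,24],tool(np.pi/2-.02)))
E
```

```text
[ 409.85117179 -156.65337423  200.80532969] [ 3.14042174e+00 -1.74859596e-03  1.55479556e+00] [-0.17595594 -0.17478217  0.47235503] [-0.37026427  0.05143483  2.00666547  0.00231636  1.08300185 -0.3553476 ] 1.2
{'fx': 384.6756659498681, 'fy': 384.6756659498681, 'cx': 320.8026160185812, 'cy': 238.52965490038957, 'xyz': array([410.73053939, -89.66356857, 377.64539575]), 'attitude': array([ 2.87541286e+00, -1.22962067e-03, -1.58387124e-02])}
[-0.0047, -0.002, 0.1768, 0.0012, -0.0018, 0.004]
```

View pics/w1.png

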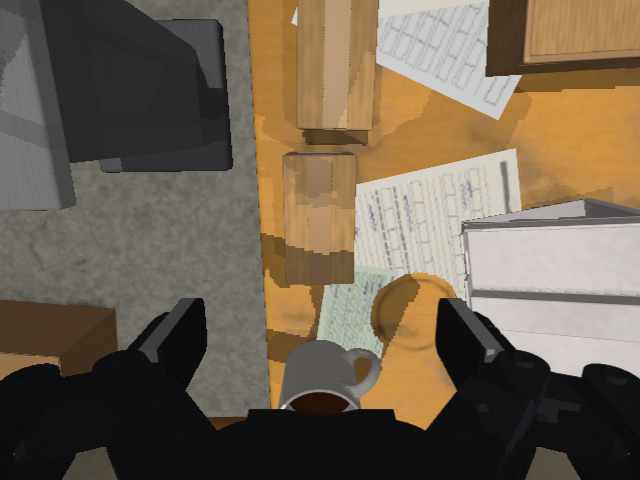

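The wrist view shows carton R's lid at (285–357, 153–284), and carton M above it. I'll check these against the first fix.

```bash
python3 - <<'E'
from rig import r,cams
from h import *
np.set_printoptions(precision=1,suppress=True)
f=cams.grab_frame("wrist")
for p in[(285,153),(357,153),(355,284),(287,284),(298,129),(374,129)]:print(onz(f,p,62))
s=r.sense();print(s["eef_pos"],s["tcp_rot"],s["contact_force"])
E
```

```text
[ 381.6 -106.    62. ]
[ 439.3 -106.8   62. ]
[ 438.6 -219.4   62. ]
[ 378.8 -218.4   62. ]
[392.5 -87.6  62. ]
[452.5 -88.5  62. ]
[ 408.6 -160.1  200.6] [3.1 0.  1.6] [-0.5 -1.1 -0.3]
```

send_rows(targets=[-0.001,0,0.04,0,0,0,1,-0.001,0,0.08,0,0,0,1,-0.001,0,0.12,0,0,0,1,-0.001,0,0.15,0,0,0,1,-0.001,0,0.168,0,0,0,1,-0.001,0,0.176,0,0,0,1,-0.001,0,0.176,0,0,0,1,-0.001,0,0.176,0,0,0,-1,-0.001,0,0.176,0,0,0,-1,-0.001,0,0.176,0,0,0,-1,-0.001,0,0.176,0,0,0,-1,-0.001,0,0.176,0,0,0,-1], grip_force=40)

```text
clock: 2.3
eef_pos: [410.3, -163.5, 27.1]
tcp_rot: [3.138, 0.001, 1.551]
contact_force: [-18.6, 2.1, 48.8]
opening: 0.301
grasp_force: 23.8
```

send_rows(targets=[0,0,0,0,0,0,-1,0,0,0,0,0,0,-1])

```text
clock: 2.47
eef_pos: [410.8, -163.7, 27.3]
tcp_rot: [3.136, 0.002, 1.551]
contact_force: [-2.7, 1.8, 17.6]
opening: 0.006
grasp_force: 8.1
```

```bash
python3 - <<'E'
from rig import r,cams
import cv2,numpy as np
a=cams.grab_frame("wrist")["color"];b=cams.grab_frame("side")["color"]
s=r.sense();print(s["eef_pos"],s["contact_force"],s["opening"],s["grasp_force"])
cv2.imwrite("pics/w2.png",np.hstack([cv2.resize(a,(400,300)),cv2.resize(b[130:310,230:470],(400,300))]))
E
```

```text
[ 410.61055399 -163.70323228   27.28388981] [-2.53388022  0.54347539 26.36950488] 0.0030036073179689543 13.695324544678442
```

View pics/w2.png

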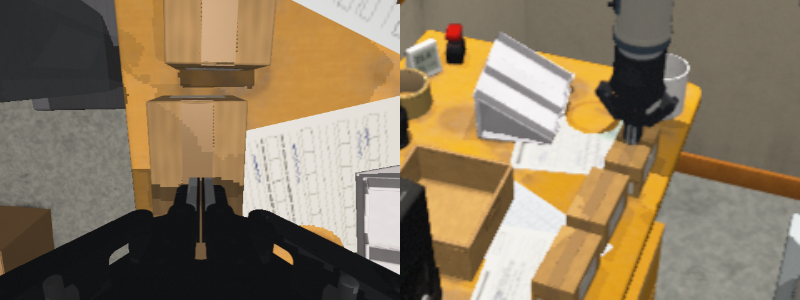

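The fingers are shut and the carton isn't between them; the lid edge is at row ~155 (full-size pixels 237–395). Locating it.

```bash
python3 - <<'E'
from rig import r,cams
from h import *
import cv2
np.set_printoptions(precision=1,suppress=True)
f=cams.grab_frame("wrist")
c=f["color"][120:420,160:480]
cv2.imwrite("pics/w3.png",cv2.resize(c,(640,600),interpolation=cv2.INTER_CUBIC))
print(f["xyz"],f["attitude"])
for p in[(237,158),(395,158),(240,295),(390,295)]:
  print([onz(f,p,z) for z in(30,62,80)])
E
```

```text
[411.1 -96.  203.9] [ 2.9 -0.  -0. ]
[array([ 374.7, -106.4,   30. ]), array([ 381.4, -104.5,   62. ]), array([ 385.1, -103.4,   80. ])]
[array([ 444.7, -107.8,   30. ]), array([ 438.5, -105.6,   62. ]), array([ 435. , -104.4,   80. ])]
[array([ 371. , -171.9,   30. ]), array([ 378.4, -158. ,   62. ]), array([ 382.5, -150.1,   80. ])]
[array([ 444.3, -173.5,   30. ]), array([ 438.2, -159.3,   62. ]), array([ 434.8, -151.3,   80. ])]
```

View pics/w3.png

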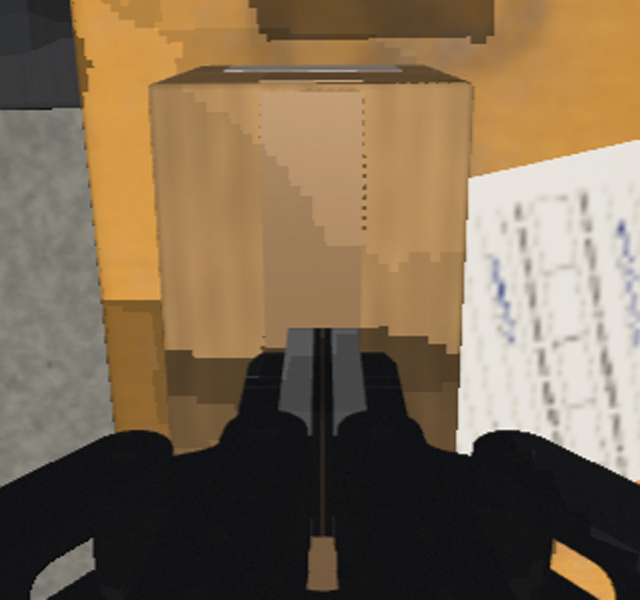

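send_rows(targets=[0,0,-0.01,0,0,0,-1,0,0,-0.02,0,0,0,-1,0,0,-0.03,0,0,0,-1,0,0,-0.03,0,0,0,-1])

```text
clock: 2.95
eef_pos: [409.4, -163.2, 56.7]
tcp_rot: [3.138, 0.001, 1.551]
contact_force: [0.3, 0.0, -0.6]
opening: 0.005
grasp_force: 0.0
```

```bash
python3 - <<'E'
from rig import r,cams
import cv2,numpy as np
a=cams.grab_frame("wrist")["color"];b=cams.grab_frame("side")["color"]
s=r.sense();print(s["eef_pos"],s["contact_force"],s["opening"],s["grasp_force"])
cv2.imwrite("pics/w4.png",np.hstack([cv2.resize(a,(400,300)),cv2.resize(b[170:260,330:450],(400,300))]))
E
```

```text
[ 408.49999494 -162.83202038   55.18087663] [ 0.03220187  0.1173201  -0.36914811] -0.0011785247303274713 0.0
```

View pics/w4.png

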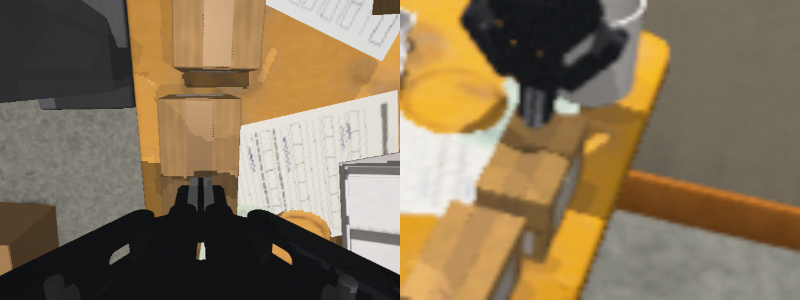

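```bash
cat >> h.py <<'E'
def proj(f,P):
    c=Ro.from_euler("xyz",f["attitude"]).inv().apply(np.array(P)-f["xyz"]);return np.array([f["fx"]*c[0]/c[2]+f["cx"],f["fy"]*c[1]/c[2]+f["cy"]])
E
python3 - <<'E'
from rig import r,cams
from h import *
s=r.sense();p=s["eef_pos"];print(p)
f=cams.grab_frame("side");g=cams.grab_frame("top")
for dz in range(-30,60,6):
    q=p+[0,0,dz];u=proj(f,q);print(round(p[2]+dz),u.round(),f["color"][int(round(u[1])),int(round(u[0]))])
for c in [(379,-218,62),(379,-106,62),(439,-106,62),(439,-218,62)]:print(proj(f,c).round(1))
E
```

```text
[ 408.49999494 -162.83202038   55.18087663]
25 [368. 226.] [ 85 143 187]
31 [369. 224.] [ 82 139 181]
37 [369. 223.] [ 82 136 178]
43 [369. 221.] [ 82 131 172]
49 [369. 219.] [ 82 131 172]
55 [369. 217.] [ 82 132 172]
61 [369. 216.] [ 76 123 161]
67 [369. 214.] [47 74 98]
73 [370. 212.] [ 63 102 132]
79 [370. 210.] [ 62 100 132]
85 [370. 208.] [83 83 84]
91 [370. 207.] [83 81 80]
97 [370. 205.] [81 78 78]
103 [370. 203.] [63 62 60]
109 [371. 201.] [82 81 79]
[385.7 205.3]
[374.5 231.5]
[351.6 226.2]
[364.  200.6]
```

The side view shows the real tips about 30–35 mm above the reported TCP: they sit at z≈82–90 when it reads 55, and they met the lid at a reading of 27. The first grasp therefore closed over the lid. I'll allow for 35 mm along the tool from here.

send_rows(targets=[0,0,0,0,0,0,1,0,0,0,0,0,0,1,0,0,0,0,0,0,1,0,0,0,0,0,0,1,0,0,0,0,0,0,1,0,0,0.015,0,0,0,1,0,0,0.03,0,0,0,1,0,0,0.045,0,0,0,1,0,0,0.055,0,0,0,1,0,0,0.065,0,0,0,1,0,0,0.065,0,0,0,1], grip_force=40)

```text
clock: 4.07
eef_pos: [407.1, -162.3, -11.9]
tcp_rot: [-3.139, -0.001, 1.551]
contact_force: [-0.7, 0.7, -0.8]
opening: 1.001
grasp_force: 0.0
```

send_rows(targets=[0,0,0,0,0,0,-1,0,0,0,0,0,0,-1,0,0,0,0,0,0,-1,0,0,0,0,0,0,-1,0,0,0,0,0,0,-1], grip_force=40)

```text
clock: 4.48
eef_pos: [408.6, -162.9, -9.8]
tcp_rot: [3.14, 0.0, 1.551]
contact_force: [-0.2, 0.6, 4.8]
opening: 0.696
grasp_force: 44.0
```

send_rows(targets=[0,0,-0.015,0,0,0,-1,0,0,-0.03,0,0,0,-1,0,0,-0.04,0,0,0,-1,0,0,-0.04,0,0,0,-1,0,0,-0.04,0,0,0,-1,0,0,-0.04,0,0,0,-1])

```text
clock: 4.98
eef_pos: [407.8, -162.6, 29.2]
tcp_rot: [-3.141, -0.0, 1.551]
contact_force: [-0.5, 0.4, -2.4]
opening: 0.701
grasp_force: 44.4
```

```bash
python3 - <<'E'
from rig import r,cams
for i in range(4):
    s=r.sense();print(s["eef_pos"].round(1),s["contact_force"].round(2),s["wrist_torque"].round(3),s["opening"]);cams.grab_frame("top")
E
```

```text
[ 407.8 -162.6   29.2] [-0.49  0.39 -2.41] [ 0.024  0.023 -0.029] 0.7007028000783097
[ 407.6 -162.5   29. ] [-0.29  0.1  -2.44] [ 0.031 -0.066 -0.015] 0.7008682363623137
[ 407.5 -162.5   29. ] [ 0.67  0.14 -1.55] [ 0.022  0.026 -0.021] 0.6974742103064006
[ 407.5 -162.5   28.9] [-0.03  0.36 -3.1 ] [0.015 0.012 0.01 ] 0.69877984781587
```

Weight ≈2.2 N, so this is the part-used carton and it goes in the left bay. Now the rack pose from the rib and edges in the top crop.

```bash
python3 - <<'E'
from rig import r,cams
from h import *
import cv2
np.set_printoptions(precision=1,suppress=True)
t=cams.grab_frame("top")
T=lambda p:((p[0]+.5)/3.3333-.5+240,(p[1]+.5)/3.3333-.5+150)
P=lambda p,z:onz(t,T(p),z)
lu,ru=P((610,65),105.6),P((657,58),105.6); ll,rl=P((624,274),31.6),P((669,268),31.6)
print("rib",lu,ru,ll,rl)
mu,ml=(lu+ru)/2,(ll+rl)/2; d=mu-ml; print("yaw rib",np.arctan2(d[1],d[0]))
A,B=P((505,82),105.6),P((752,40),105.6);C,D=P((768,258),36.8),P((530,292),36.8)
print("upL upR loR loL",A,B,C,D)
for u,v in((B,A),(C,D)):e=v-u;print(np.linalg.norm(e),"yaw",np.arctan2(-e[0],e[1]),"mid",(u+v)/2)
# white mask outline in the top view
c=t["color"];h=cv2.cvtColor(c,cv2.COLOR_BGR2HSV);m=((h[...,1]<40)&(h[...,2]>120)).astype(np.uint8)
m[:,:380]=0;m[:,480:]=0;m[:155]=0;m[245:]=0
m=cv2.morphologyEx(m,cv2.MORPH_OPEN,np.ones((3,3)))
k=max(cv2.findContours(m,0,2)[0],key=cv2.contourArea);print(cv2.approxPolyDP(k,3,True)[:,0].tolist())
# line fits of the dark rib line: darkest column per row
gr=cv2.cvtColor(c,cv2.COLOR_BGR2GRAY)
for y in(172,185,200,215,228):print(y,gr[y,415:445].tolist())
E
```

```text
rib [ 681.7 -226.4  105.6] [ 686.3 -257.4  105.6] [ 554.3 -244.5   31.6] [ 558.4 -275.4   31.6]
yaw rib 0.14042599995436722
upL upR loR loL [ 670.6 -157.2  105.6] [ 698.2 -320.1  105.6] [ 564.2 -342.1   36.8] [ 541.3 -179.1   36.8]
165.24900763612524 yaw 0.1675155548150907 mid [ 684.4 -238.7  105.6]
164.5677882813103 yaw 0.1398540265343028 mid [ 552.7 -260.6   36.8]
[[463, 162], [421, 169], [426, 232], [419, 169], [389, 174], [393, 180], [387, 187], [391, 211], [380, 214], [380, 244], [420, 244], [425, 234], [460, 225], [468, 227]]
172 [224, 222, 221, 222, 174, 98, 152, 225, 223, 223, 221, 220, 223, 222, 223, 223, 222, 224, 223, 223, 222, 193, 224, 226, 223, 222, 222, 223, 222, 224]
185 [224, 222, 222, 221, 207, 176, 92, 112, 218, 214, 217, 218, 220, 219, 218, 215, 217, 219, 219, 220, 219, 217, 190, 225, 224, 223, 224, 224, 226, 226]
200 [227, 227, 227, 225, 227, 218, 213, 137, 94, 215, 213, 215, 215, 216, 214, 213, 213, 214, 214, 213, 215, 216, 216, 221, 226, 228, 228, 226, 225, 224]
215 [223, 222, 225, 225, 225, 225, 222, 211, 178, 94, 134, 221, 219, 218, 219, 218, 217, 216, 217, 219, 220, 219, 220, 219, 225, 170, 223, 222, 223, 223]
228 [221, 223, 223, 222, 222, 222, 224, 224, 214, 209, 114, 98, 225, 222, 223, 222, 223, 223, 223, 222, 221, 222, 219, 219, 219, 219, 134, 157, 157, 153]
```

```bash
cat >> h.py <<'E'
O=np.array([565.7,-257.8,16]);YAW=.147;TL=np.pi/6
RT=(Ro.from_euler("z",YAW)*Ro.from_euler("y",-TL)).as_matrix() # cols X,v,n
def bay(side,up=0,h=0,lat=0,bot=-9.8):  # TCP for a held carton, bot = tool z of its underside
    return O+RT@np.array([56+up,50*side+lat,h+bot])
E
python3 - <<'E'
from rig import r
from h import *
s=r.sense();print(RT.round(3),bay(1,6,70))
print(rel(s,bay(1,6,70),tool(YAW,TL)))
E
```

```text
[[ 0.857 -0.146 -0.495]
 [ 0.127  0.989 -0.073]
 [ 0.5   -0.     0.866]] [ 581.7155594  -204.88347479   99.13472931]
[-0.0388, 0.1748, -0.0703, -0.368, 0.4343, 1.3691]
```

send_rows(targets=[0,0,-0.025,0,0,0,-1,0,0,-0.055,-0.03,0.04,0.12,-1,0,0.01,-0.085,-0.06,0.075,0.24,-1,-0.004,0.03,-0.1,-0.09,0.11,0.36,-1,-0.008,0.05,-0.105,-0.125,0.15,0.48,-1,-0.013,0.07,-0.105,-0.155,0.185,0.59,-1,-0.018,0.09,-0.105,-0.185,0.22,0.7,-1,-0.023,0.11,-0.105,-0.22,0.26,0.82,-1,-0.028,0.13,-0.1,-0.25,0.295,0.94,-1,-0.032,0.15,-0.09,-0.28,0.335,1.06,-1,-0.036,0.165,-0.08,-0.315,0.375,1.18,-1,-0.039,0.175,-0.072,-0.345,0.41,1.29,-1])

```text
clock: 6.23
eef_pos: [583.1, -206.3, 100.7]
tcp_rot: [3.116, -0.492, 0.253]
contact_force: [-0.2, 0.6, -1.9]
opening: 0.697
grasp_force: 46.6
```

```bash
python3 - <<'E'
from rig import r,cams
from h import *
s=r.sense()
print(s["eef_pos"],s["qpos"].round(2),s["contact_force"],s["opening"],rel(s,bay(1,6,70),tool(YAW,TL)))
E
```

```text
[ 583.08521613 -206.26427346  100.653846  ] [-0.54  0.32  2.07  0.74  0.49  0.17] [-0.15806154  0.62406674 -1.86196788] 0.6965311282026283 [-0.0016, -0.0017, 0.0008, -0.0257, 0.0303, 0.0933]
```

send_rows(targets=[0,0,0,-0.025,0.03,0.08,-1,0,0,0,-0.025,0.03,0.08,-1,0,0,0,-0.025,0.03,0.08,-1])

```text
clock: 6.48
eef_pos: [581.3, -204.5, 100.7]
tcp_rot: [3.134, -0.52, 0.172]
contact_force: [0.0, -0.8, -1.9]
opening: 0.698
grasp_force: 46.7
```

```bash
python3 - <<'E'
from rig import r,cams
from h import *
import cv2
f=cams.grab_frame("wrist");s=r.sense()
print(s["eef_pos"],s["tcp_rot"],f["xyz"],f["attitude"],rel(s,bay(1,6,70),tool(YAW,TL)))
g=cams.grab_frame("top")
im=np.zeros((600,800,3),np.uint8);im[:360,:480]=cv2.resize(f["color"],(480,360));
c=cv2.resize(g["color"][150:250,380:480],(600,600))
im=np.hstack([cv2.resize(f["color"],(480,360)),cv2.resize(g["color"][150:270,365:472],(321,360))])[:,:800]
cv2.imwrite("pics/w5.png",im)
# predicted tray points in both images
for n,p in dict(ribUL=(148,17,18),ribUR=(148,-17,18),ribLL=(0,17,18),ribLR=(0,-17,18),wallU=(148,83,18),wallL=(0,83,18),RwU=(148,-83,18),RwL=(0,-83,18)).items():
    P=O+RT@np.array(p);print(n,"wrist*.75",(proj(f,P)*.75).round(),"top",proj(g,P).round(1))
E
```

```text
[ 582.0598524  -205.03867614  101.48380803] [ 3.13295854 -0.52114887  0.1726268 ] [ 551.72373082 -208.24103275  287.37901461] [-2.89000592 -0.00551838 -1.40266933] [-0.0014, -0.0002, 0.0019, -0.0042, 0.0024, 0.0222]
ribUL wrist*.75 [290.  74.] top [421.3 169.4]
ribUR wrist*.75 [338.  75.] top [436.7 167.2]
ribLL wrist*.75 [279. 257.] top [425.9 231.9]
ribLR wrist*.75 [318. 258.] top [440.6 229.7]
wallU wrist*.75 [198.  72.] top [391.6 173.9]
wallL wrist*.75 [202. 255.] top [397.4 236.1]
RwU wrist*.75 [429.  77.] top [466.4 162.7]
RwL wrist*.75 [395. 259.] top [469.  225.4]
```

View pics/w5.png

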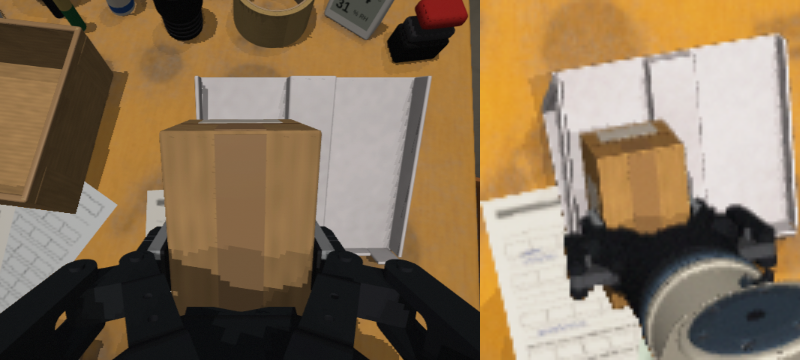

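The wrist view shows the rack upper edge at row ~77, the rib at x≈290–335 and the right wall running (431,77)→(403,258). Predictions match within a few px; I'll refine yaw and offset numerically.

```bash
python3 - <<'E'
from rig import r,cams
from h import *
import cv2
np.set_printoptions(precision=1,suppress=True)
f=cams.grab_frame("wrist");g=cv2.cvtColor(f["color"],cv2.COLOR_BGR2GRAY).astype(int)
def edges(y,a,b,th=25):
    d=np.diff(g[y,a:b]);return [(a+i,int(d[i])) for i in range(len(d)) if abs(d[i])>th]
for y in(110,130,150):print(y,"left/rib",edges(y,250,460,14))
for y in(110,140,170,200,230,260,290,320):print(y,"rw",edges(y,500,600))
for x in(320,350,420,480,520):
    d=np.diff(g[60:360,x]);print("col",x,[(60+i,int(d[i])) for i in range(len(d)) if abs(d[i])>35][:10])
for n,p in dict(RwoU=(148,-86,18),Rwo75=(75,-86,18),RwoL=(0,-86,18),RibRU=(148,-17,18),RibLU=(148,17,18),RibL130=(120,17,18),RibR120=(120,-17,18),floorLU=(148,17,0),bk0=(148,0,18),bkm50=(148,-50,0),stop=(0,-60,24)).items():
    print(n,proj(f,O+RT@np.array(p)))
E
```

```text
110 left/rib [(257, 31), (258, 25), (261, -28), (262, -48), (263, -23), (265, 20), (266, 70), (267, 20), (277, -40), (278, 24), (279, 16), (298, -41), (299, 25), (300, 16), (315, -17), (378, -33), (379, -49), (380, -18), (383, 43), (384, 31), (385, 17), (443, -15), (444, -19), (445, 23)]
130 left/rib [(258, 28), (259, 17), (261, -15), (262, -38), (263, -39), (264, -15), (266, 42), (274, 51), (275, 17), (376, -17), (377, -19), (378, -36), (379, -16), (382, 34), (383, 36), (384, 18), (442, -15), (443, 18)]
150 left/rib [(259, 25), (262, -21), (263, -54), (264, -30), (267, 23), (268, 16), (274, 50), (275, 17), (375, -18), (377, -39), (378, -25), (381, 25), (382, 39), (383, 19), (440, -18), (442, 24)]
110 rw [(548, -47), (565, 39), (566, 33), (570, -26)]
140 rw [(543, -39), (544, -31), (560, 34), (561, 35), (565, -27)]
170 rw [(539, -39), (555, 36), (556, 37), (560, -30)]
200 rw [(534, -38), (535, -30), (551, 43), (555, -27)]
230 rw [(530, -33), (546, 43), (547, 26), (550, -29)]
260 rw [(525, -32), (541, 53), (542, 26), (545, -30)]
290 rw [(521, -29), (536, 49), (537, 28), (540, -30)]
320 rw [(516, -36), (517, -28), (531, 50), (532, 32), (535, -39), (536, -26)]
col 320 [(106, 51), (158, -47), (163, -54)]
col 350 [(65, 55), (106, 58), (158, -47), (162, 42), (163, -73)]
col 420 [(104, 64), (171, -61)]
col 480 [(106, 62), (332, -57), (339, 52), (342, -109)]
col 520 [(106, 64), (345, -84)]
RwoU [574.6 105.9]
Rwo75 [550.2 235.8]
RwoL [529.1 348. ]
RibRU [447.5 102.9]
RibLU [384.8 101.5]
RibL130 [381.5 154.3]
RibR120 [442.  155.7]
floorLU [380.1 103.8]
bk0 [416.2 102.2]
bkm50 [494.  106.5]
stop [492.8 352.2]
```

```bash
sed -i 's/^O=.*/O=np.array([565.1,-258.4,16]);YAW=.157;TL=np.pi\/6/' h.py; python3 - <<'E'
from rig import r
from h import *
s=r.sense();print(s["eef_pos"],s["clock"])
for h in(70,25,4):print(rel(s,bay(1,10,h),tool(YAW,TL)))
E
```

```text
[ 582.79700272 -205.52291619  102.20125304] 6.6333
[0.0006, -0.0005, 0.0016, 0.002, 0.001, 0.0133]
[0.0007, -0.0006, 0.0466, 0.002, 0.001, 0.0133]
[0.0007, -0.0007, 0.0676, 0.002, 0.001, 0.0133]
```

send_rows(targets=[0.0007,-0.0005,0.01,0.002,0.001,0.013,-1,0.0007,-0.0005,0.02,0.002,0.001,0.013,-1,0.0007,-0.0005,0.03,0.002,0.001,0.013,-1,0.0007,-0.0006,0.04,0.002,0.001,0.013,-1,0.0007,-0.0006,0.046,0.002,0.001,0.013,-1,0.0007,-0.0006,0.052,0.002,0.001,0.013,-1,0.0007,-0.0006,0.058,0.002,0.001,0.013,-1,0.0007,-0.0006,0.063,0.002,0.001,0.013,-1,0.0007,-0.0006,0.067,0.002,0.001,0.013,-1,0.0007,-0.0006,0.067,0.002,0.001,0.013,-1])

```text
clock: 7.47
eef_pos: [615.8, -199.2, 43.2]
tcp_rot: [-3.14, -0.523, 0.154]
contact_force: [-0.8, 0.6, -2.6]
opening: 0.693
grasp_force: 46.7
```

```bash
cat > st.py <<'E'
from rig import r
from h import *
import sys
side=int(sys.argv[1]);bot=float(sys.argv[2]) if len(sys.argv)>2 else -9.8
s=r.sense();np.set_printoptions(precision=2,suppress=True)
q=RT.T@(s["eef_pos"]-O)-[56,50*side,bot]
print("tray up,lat,h",q,"F tray",RT.T@s["contact_force"],"clock",s["clock"],"open",s["opening"],"rot",rel(s,s["eef_pos"],tool(YAW,TL))[3:],s["wrist_torque"])
E
python3 st.py 1
```

```text
tray up,lat,h [9.05 0.53 3.71] F tray [-1.89  0.71 -1.97] clock 7.4667 open 0.69318381278146 rot [-0.0006, 0.0007, -0.0023] [-0.08  0.34 -0.02]
```

send_rows(targets=[0,0,0.0015,0,0,0,-1,0,0,0.003,0,0,0,-1,0,0,0.004,0,0,0,-1,0,0,0.004,0,0,0,-1])

```text
clock: 7.8
eef_pos: [617.7, -199.2, 40.8]
tcp_rot: [-3.14, -0.524, 0.154]
contact_force: [-2.7, -0.3, 1.2]
opening: 0.699
grasp_force: 46.9
```

```bash
python3 st.py 1
```

```text
tray up,lat,h [9.38 0.27 0.63] F tray [-1.76  0.11  2.45] clock 7.8 open 0.6985632602409005 rot [0.0, -0.0002, -0.0022] [0.05 0.52 0.11]
```

send_rows(targets=[-0.003,0,-0.0005,0,0,0,-1,-0.005,0,-0.0005,0,0,0,-1,-0.007,0,-0.0005,0,0,0,-1,-0.009,0,-0.0005,0,0,0,-1,-0.01,0,-0.0005,0,0,0,-1,-0.01,0,-0.0005,0,0,0,-1])

```text
clock: 8.3
eef_pos: [608.8, -200.5, 35.8]
tcp_rot: [-3.14, -0.523, 0.154]
contact_force: [0.2, 0.6, -1.8]
opening: 0.696
grasp_force: 46.7
```

```bash
python3 st.py 1
```

```text
tray up,lat,h [-0.85  0.39  0.8 ] F tray [-0.68  0.53 -1.66] clock 8.3 open 0.6960137327668212 rot [-0.0002, 0.0002, -0.0025] [-0.07  0.41  0.  ]
```

send_rows(targets=[-0.002,0,0,0,0,0,-1,-0.004,0,0,0,0,0,-1,-0.005,0,0,0,0,0,-1,-0.005,0,0,0,0,0,-1])

```text
clock: 8.63
eef_pos: [608.3, -200.5, 36.1]
tcp_rot: [-3.14, -0.529, 0.156]
contact_force: [12.7, 8.3, 7.2]
opening: 0.698
grasp_force: 46.8
```

```bash
python3 st.py 1
```

```text
tray up,lat,h [-1.15  0.42  1.4 ] F tray [15.56  6.24 -0.68] clock 8.6333 open 0.698077413178426 rot [-0.0013, -0.0056, -0.001] [ 1.27 -2.22  0.6 ]
```

send_rows(targets=[0.003,0,0.0015,0,0,0,-1,0.0035,0,0.0015,0,0,0,-1,0.0035,0,0.0015,0,0,0,0,0.0035,0,0.0015,0,0,0,1,0.0035,0,0.0015,0,0,0,1,0.0035,0,0.0015,0,0,0,1,0.0035,0,-0.02,0,0,0,1,0.0035,0,-0.05,0,0,0,1,0.0035,0,-0.08,0,0,0,1,0.0035,0,-0.08,0,0,0,1])

```text
clock: 9.47
eef_pos: [568.0, -208.1, 108.1]
tcp_rot: [3.14, -0.526, 0.155]
contact_force: [1.1, -0.1, 0.5]
opening: 1.001
grasp_force: 0.0
```

```bash
cat > look.py <<'E'
from rig import r,cams
from h import *
import cv2,sys
side=int(sys.argv[1]);np.set_printoptions(precision=1,suppress=True)
f=cams.grab_frame("wrist");h=cv2.cvtColor(f["color"],cv2.COLOR_BGR2HSV)
m=((h[...,0]>8)&(h[...,0]<20)&(h[...,1]>90)&(h[...,1]<185)&(h[...,2]>90)).astype(np.uint8)
P=lambda *p:O+RT@np.array(p)
pr=np.array([proj(f,P(s,50*side+l,62)) for s,l in((0,30),(112,30),(112,-30),(0,-30))])
print("pred lid",pr.round(0).tolist())
x0,y0=np.maximum(pr.min(0)-25,0).astype(int);x1,y1=(pr.max(0)+25).astype(int)
w=np.zeros_like(m);w[y0:y1,x0:x1]=m[y0:y1,x0:x1]
k=max(cv2.findContours(cv2.morphologyEx(w,2,np.ones((3,3))),0,2)[0],key=cv2.contourArea)
a=cv2.approxPolyDP(k,6,True)[:,0]
n=RT[:,2]
for p in a:
    o,d=ray(f,p);X=o+d*((62-n@(o-O))/(n@d));print(p,"tray",RT.T@(X-O))
cv2.imwrite("pics/l%d.png"%side,f["color"])
E
python3 look.py 1; python3 st.py 1
```

```text
pred lid [[266.0, 360.0], [257.0, 155.0], [382.0, 155.0], [374.0, 360.0]]
[232 129] tray [124.1  91.4  62. ]
[232 239] tray [70.1 94.7 62. ]
[262 239] tray [70.1 79.4 62. ]
[265 306] tray [32.9 79.4 62. ]
[288 342] tray [11.3 67.6 62. ]
[360 359] tray [ 0.6 27.7 62. ]
[356 384] tray [-15.6  29.6  62. ]
[405 384] tray [-15.6   1.7  62. ]
[405 330] tray [18.4  3.6 62. ]
[383 331] tray [17.8 15.6 62. ]
[373 349] tray [ 6.8 20.7 62. ]
[379 157] tray [111.   21.3  62. ]
[261 157] tray [111.1  78.2  62. ]
[259 129] tray [124.   78.6  62. ]
tray up,lat,h [-0.81 -0.73 82.76] F tray [-0.16 -0.26  0.28] clock 9.5167 open 1.0016272599082334 rot [0.0026, -0.0026, -0.0016] [-0.01  0.22  0.01]
```

```bash
python3 - <<'E'
from rig import r
from h import *
s=r.sense()
print(rel(s,[422.8,-32,70],tool(np.pi/2-.035)))
E
```

```text
[-0.1195, -0.1963, -0.0272, 0.3641, -0.4381, -1.3469]
```

send_rows(targets=[-0.01,-0.01,-0.03,0,0,0,1,-0.025,-0.04,-0.04,0.04,-0.05,-0.14,1,-0.04,-0.07,-0.04,0.08,-0.1,-0.28,1,-0.055,-0.1,-0.04,0.12,-0.145,-0.42,1,-0.07,-0.13,-0.035,0.16,-0.19,-0.56,1,-0.085,-0.15,-0.03,0.2,-0.24,-0.7,1,-0.1,-0.17,-0.027,0.24,-0.29,-0.84,1,-0.12,-0.196,-0.027,0.28,-0.34,-0.98,1,-0.12,-0.196,-0.027,0.32,-0.385,-1.12,1,-0.12,-0.196,-0.027,0.364,-0.438,-1.347,1,-0.12,-0.196,-0.027,0.364,-0.438,-1.347,1,-0.12,-0.196,-0.027,0.364,-0.438,-1.347,1])

```text
clock: 10.52
eef_pos: [422.1, -30.8, 67.3]
tcp_rot: [3.13, -0.027, 1.461]
contact_force: [0.6, -0.6, -0.1]
opening: 1.004
grasp_force: 0.0
```

```bash
cat > to.py <<'E'
from rig import r
from h import *
import sys
x,y,z,a=map(float,sys.argv[1:]);s=r.sense()
print(s["eef_pos"].round(1),s["tcp_rot"].round(3),s["contact_force"].round(2),"clock",s["clock"],rel(s,[x,y,z],tool(a)))
E
python3 to.py 422.8 -32 -11 1.536
```

```text
[422.1 -30.8  67.3] [ 3.13  -0.027  1.461] [ 0.56 -0.55 -0.1 ] clock 10.5167 [-0.0033, -0.0001, 0.0783, 0.0129, -0.027, -0.0752]
```

send_rows(targets=[0,0,0,0,0,0,1,0,0,0,0,0,0,1])

```text
clock: 10.68
eef_pos: [422.0, -30.3, 67.3]
tcp_rot: [3.128, -0.03, 1.453]
contact_force: [-0.2, -0.4, -0.5]
opening: 0.999
grasp_force: 0.0
```

```bash
python3 to.py 422.8 -32 -11 1.536; python3 - <<'E'
from rig import cams
from h import *
f=cams.grab_frame("wrist");g=f["color"].astype(int)
import cv2
h=cv2.cvtColor(f["color"],cv2.COLOR_BGR2HSV)
y=int(proj(f,[423,10,62])[1]);d=np.diff(cv2.GaussianBlur(f["color"],(5,5),0)[y].astype(int),axis=0)
i=[j for j in range(200,440) if abs(d[j]).sum()>30];print(y,i,[onz(f,(j,y),62)[0].round(1) for j in i])
E
```

```text
[422.  -30.3  67.3] [ 3.128 -0.03   1.453] [-0.23 -0.36 -0.54] clock 10.6833 [-0.0039, 0.0, 0.0782, 0.0144, -0.0296, -0.083]
192 [378, 379, 380] [np.float64(454.0), np.float64(454.5), np.float64(455.0)]
```

send_rows(targets=[-0.004,0,0,0.014,-0.03,-0.083,1,-0.004,0,0.025,0.014,-0.03,-0.083,1,-0.004,0,0.05,0.014,-0.03,-0.083,1,-0.004,0,0.068,0.014,-0.03,-0.083,1,-0.004,0,0.078,0.014,-0.03,-0.083,1,-0.004,0,0.078,0.014,-0.03,-0.083,1,-0.004,0,0.078,0.014,-0.03,-0.083,-1,-0.004,0,0.078,0.014,-0.03,-0.083,-1,-0.004,0,0.078,0.014,-0.03,-0.083,-1,-0.004,0,0.078,0.014,-0.03,-0.083,-1,-0.004,0,0.078,0.014,-0.03,-0.083,-1,-0.004,0,0.078,0.014,-0.03,-0.083,-1], grip_force=40)

```text
clock: 11.73
eef_pos: [423.3, -33.4, -9.2]
tcp_rot: [3.139, 0.002, 1.537]
contact_force: [-1.5, -2.5, 8.5]
opening: 0.697
grasp_force: 45.8
```

```bash
python3 to.py 422.8 -32 -11 1.536
```

```text
[423.3 -33.4  -9.2] [3.139e+00 2.000e-03 1.537e+00] [-1.46 -2.49  8.47] clock 11.7333 [0.0014, -0.0006, 0.0018, 0.0024, 0.0022, 0.0006]
```

send_rows(targets=[0,0,-0.015,0,0,0,-1,0,0,-0.03,0,0,0,-1,0,0,-0.04,0,0,0,-1,0,0,-0.04,0,0,0,-1,0,0,-0.04,0,0,0,-1,0,0,-0.04,0,0,0,-1])

```text
clock: 12.23
eef_pos: [422.2, -33.1, 29.5]
tcp_rot: [3.141, 0.002, 1.537]
contact_force: [0.2, 0.1, -5.6]
opening: 0.694
grasp_force: 47.5
```

```bash
python3 - <<'E'
from rig import r,cams
from h import *
for i in range(4):
    s=r.sense();print(s["eef_pos"].round(1),s["contact_force"].round(2),s["wrist_torque"].round(3),s["opening"]);cams.grab_frame("top")
print(s["clock"],rel(s,bay(-1,10,70),tool(YAW,TL)))
E
```

```text
[422.2 -33.1  29.5] [ 0.17  0.1  -5.62] [-0.016 -0.04   0.055] 0.6942404389096575
[422.  -33.   29.3] [ 0.29 -0.29 -5.98] [0.015 0.051 0.001] 0.6954935259510405
[422.  -33.1  29.3] [-0.15  0.09 -5.58] [ 0.018 -0.02   0.019] 0.6956781944934044
[422.  -33.1  29.3] [-0.72  0.54 -5.46] [ 0.029 -0.028  0.013] 0.694691896469573
12.3833 [-0.2645, 0.1866, -0.0714, -0.3598, 0.4391, 1.3468]
```

5.6 N means this is the full carton, so it goes in the right bay. The remaining one is the empty.

send_rows(targets=[-0.01,0,-0.03,0,0,0,-1,-0.03,0.005,-0.06,0,0,0,-1,-0.06,0.015,-0.09,-0.03,0.04,0.11,-1,-0.09,0.025,-0.11,-0.06,0.075,0.22,-1,-0.12,0.04,-0.12,-0.09,0.11,0.34,-1,-0.15,0.06,-0.12,-0.12,0.15,0.45,-1,-0.18,0.08,-0.12,-0.15,0.185,0.56,-1,-0.21,0.1,-0.12,-0.18,0.22,0.67,-1,-0.23,0.12,-0.12,-0.21,0.255,0.79,-1,-0.25,0.14,-0.115,-0.24,0.295,0.9,-1,-0.26,0.16,-0.105,-0.27,0.33,1.01,-1,-0.263,0.175,-0.095,-0.3,0.365,1.12,-1])

```text
clock: 13.43
eef_pos: [589.8, -304.9, 124.9]
tcp_rot: [3.082, -0.446, 0.404]
contact_force: [-0.2, 0.3, -5.4]
opening: 0.694
grasp_force: 49.7
```

```bash
cat > b.py <<'E'
from rig import r
from h import *
import sys
sd=int(sys.argv[1]);bot=float(sys.argv[2]);s=r.sense()
for h in(70,4):print(rel(s,bay(sd,10,h,bot=bot),tool(YAW,TL)))
E
python3 st.py -1 -9.2; python3 b.py -1 -9.2
```

```text
tray up,lat,h [13.24  0.24 94.94] F tray [-2.85  0.38 -4.58] clock 13.4333 open 0.6936936189861972 rot [-0.0558, 0.071, 0.2204] [-0.09  0.55  0.02]
[-0.0016, 0.0011, 0.0251, -0.0558, 0.071, 0.2204]
[0.0026, 0.0053, 0.0908, -0.0558, 0.071, 0.2204]
```

send_rows(targets=[-0.001,0.001,0.005,-0.02,0.025,0.08,-1,-0.001,0.001,0.012,-0.04,0.05,0.16,-1,-0.001,0.001,0.02,-0.056,0.071,0.22,-1,-0.001,0.001,0.025,-0.056,0.071,0.22,-1,-0.001,0.001,0.025,-0.056,0.071,0.22,-1,-0.001,0.001,0.025,-0.056,0.071,0.22,-1])

```text
clock: 13.93
eef_pos: [598.6, -299.9, 102.2]
tcp_rot: [3.141, -0.521, 0.168]
contact_force: [-1.3, -0.7, -5.3]
opening: 0.691
grasp_force: 49.5
```

```bash
python3 st.py -1 -9.2; python3 b.py -1 -9.2; python3 - <<'E'
from rig import cams
from h import *
f=cams.grab_frame("wrist");import cv2
g=cv2.cvtColor(f["color"],cv2.COLOR_BGR2GRAY).astype(int)
# white walls beside the held carton: compare with prediction
P=lambda *p:O+RT@np.array(p)
for s_ in(140,130,120):
    a=proj(f,P(s_,-17,18));b=proj(f,P(s_,-83,18));c=proj(f,P(s_,-86,18));y=int(round(a[1]));d=np.diff(g[y])
    print(y,"ribR",a.round(0),"Rw in/out",b.round(0),c.round(0),[(i,int(d[i])) for i in range(120,640) if abs(d[i])>22][:30])
E
```

```text
tray up,lat,h [10.13  3.83 70.61] F tray [-3.8  -0.49 -3.88] clock 13.9333 open 0.691274005730958 rot [-0.0048, 0.0028, 0.0091] [-0.08  0.74 -0.03]
[-0.0002, 0.0038, 0.0006, -0.0048, 0.0028, 0.0091]
[0.0, 0.0041, 0.0666, -0.0048, 0.0028, 0.0091]Traceback (most recent call last):
  File "<stdin>", line 9, in <module>
IndexError: index 639 is out of bounds for axis 0 with size 639
```

send_rows(targets=[0,0.004,0,-0.005,0.003,0.009,-1,0,0.004,0.01,-0.005,0.003,0.009,-1,0,0.004,0.022,-0.005,0.003,0.009,-1,0,0.004,0.034,-0.005,0.003,0.009,-1,0,0.004,0.044,-0.005,0.003,0.009,-1,0,0.004,0.052,-0.005,0.003,0.009,-1,0,0.004,0.058,-0.005,0.003,0.009,-1,0,0.004,0.063,-0.005,0.003,0.009,-1,0,0.004,0.066,-0.005,0.003,0.009,-1,0,0.004,0.066,-0.005,0.003,0.009,-1])

```text
clock: 14.82
eef_pos: [631.8, -298.3, 44.9]
tcp_rot: [-3.141, -0.525, 0.155]
contact_force: [-0.4, -0.6, -5.3]
opening: 0.694
grasp_force: 49.7
```

```bash
python3 st.py -1 -9.2
```

```text
tray up,lat,h [10.11  0.2   4.36] F tray [-3.09 -0.53 -4.33] clock 14.8167 open 0.6937138921630605 rot [0.0007, -0.001, -0.0019] [-0.11  0.76 -0.04]
```

Clear in the bay. Lower 3.5 mm, then slide 12.5 mm down to the stop.

send_rows(targets=[0,0,0.002,0,0,0,-1,0,0,0.0035,0,0,0,-1,-0.003,0,0.0035,0,0,0,-1,-0.006,0,0.0035,0,0,0,-1,-0.009,0,0.0035,0,0,0,-1,-0.0105,0,0.0035,0,0,0,-1,-0.012,0,0.0035,0,0,0,-1,-0.0125,0,0.0035,0,0,0,-1,-0.0125,0,0.0035,0,0,0,-1])

```text
clock: 15.57
eef_pos: [623.2, -299.9, 36.7]
tcp_rot: [3.141, -0.526, 0.155]
contact_force: [1.8, 1.8, -2.7]
opening: 0.694
grasp_force: 49.7
```

```bash
python3 st.py -1 -9.2
```

```text
tray up,lat,h [-1.55 -0.09  1.7 ] F tray [ 0.45  1.46 -3.33] clock 15.5667 open 0.6938123424726484 rot [0.0012, -0.0023, -0.0019] [0.24 0.22 0.14]
```

send_rows(targets=[-0.0005,0,0.001,0,0,0,-1,-0.001,0,0.0018,0,0,0,-1,-0.001,0,0.0018,0,0,0,-1])

```text
clock: 15.82
eef_pos: [624.1, -300.3, 35.4]
tcp_rot: [3.14, -0.527, 0.156]
contact_force: [2.8, 2.7, 3.1]
opening: 0.693
grasp_force: 50.6
```

```bash
python3 st.py -1 -9.2
```

```text
tray up,lat,h [-1.56 -0.62  0.12] F tray [4.33 2.21 1.08] clock 15.8167 open 0.6927905162779071 rot [0.0022, -0.0034, -0.0012] [ 0.37 -0.3   0.34]
```

Seated on both floor and stop. Release and rise along the normal.

send_rows(targets=[0,0,0,0,0,0,0,0,0,0,0,0,0,1,0,0,0,0,0,0,1,0,0,0,0,0,0,1,0,0,-0.02,0,0,0,1,0,0,-0.05,0,0,0,1,0,0,-0.08,0,0,0,1,0,0,-0.1,0,0,0,1,0,0,-0.1,0,0,0,1])

```text
clock: 16.57
eef_pos: [573.1, -309.4, 124.2]
tcp_rot: [3.137, -0.528, 0.156]
contact_force: [0.4, -0.5, -0.5]
opening: 0.998
grasp_force: 0.0
```

```bash
python3 look.py -1; python3 st.py -1 -9.2; python3 - <<'E'
from rig import r
from h import *
print(rel(r.sense(),[424,102,70],tool(np.pi/2-.04)))
E
```

```text
pred lid [[269.0, 340.0], [261.0, 151.0], [374.0, 150.0], [368.0, 340.0]]
[398 125] tray [124.9 -91.8  62. ]
[376 125] tray [125.  -80.4  62. ]
[373 258] tray [ 52.2 -81.3  62. ]
[383 271] tray [ 44.3 -87.3  62. ]
[374 272] tray [ 43.7 -82.1  62. ]
[381 287] tray [ 34.4 -86.5  62. ]
[374 337] tray [  2.  -83.6  62. ]
[367 334] tray [  4.  -79.3  62. ]
[373 151] tray [111.7 -79.3  62. ]
[263 152] tray [111.3 -21.   62. ]
[270 309] tray [ 20.7 -21.4  62. ]
[283 310] tray [ 20.  -29.1  62. ]
[298 337] tray [  2.2 -37.7  62. ]
[345 339] tray [  0.7 -66.1  62. ]
[346 364] tray [-16.5 -66.9  62. ]
[398 364] tray [-16.6 -99.1  62. ]
tray up,lat,h [ -2.48  -1.19 101.36] F tray [-0.02 -0.07 -0.78] clock 16.6167 open 0.9990429070168294 rot [0.0043, -0.0034, -0.0017] [-0.01  0.27  0.02]
[-0.0991, -0.4291, 0.0017, 0.3647, -0.4382, -1.3425]
```

send_rows(targets=[-0.02,-0.01,-0.04,0,0,0,1,-0.05,-0.04,-0.06,0.04,-0.05,-0.14,1,-0.065,-0.08,-0.06,0.08,-0.1,-0.28,1,-0.075,-0.12,-0.06,0.12,-0.145,-0.42,1,-0.085,-0.16,-0.06,0.16,-0.19,-0.56,1,-0.09,-0.2,-0.05,0.2,-0.24,-0.7,1,-0.095,-0.24,-0.04,0.24,-0.29,-0.82,1,-0.099,-0.28,-0.03,0.27,-0.325,-0.94,1,-0.099,-0.32,-0.02,0.3,-0.36,-1.06,1,-0.099,-0.36,-0.01,0.33,-0.395,-1.18,1,-0.099,-0.4,0,0.365,-0.438,-1.342,1,-0.099,-0.429,0.002,0.365,-0.438,-1.342,1])

```text
clock: 17.62
eef_pos: [422.8, 105.8, 67.5]
tcp_rot: [3.13, -0.026, 1.46]
contact_force: [-0.4, -0.4, -0.3]
opening: 0.998
grasp_force: 0.0
```

send_rows(targets=[0,0,0,0,0,0,1,0,0,0,0,0,0,1,0,0,0,0,0,0,1])

```text
clock: 17.87
eef_pos: [422.8, 103.5, 68.3]
tcp_rot: [3.13, -0.028, 1.455]
contact_force: [-0.4, 0.3, -0.7]
opening: 1.001
grasp_force: 0.0
```

```bash
python3 to.py 424 102 -11 1.531; python3 - <<'E'
from rig import cams
from h import *
import cv2
f=cams.grab_frame("wrist")
for yy in(125,140):
    y=int(proj(f,[423,yy,62])[1]);d=np.diff(cv2.GaussianBlur(f["color"],(5,5),0)[y].astype(int),axis=0)
    i=[j for j in range(150,500) if abs(d[j]).sum()>30];print(y,[(j,float(onz(f,(j,y),62)[0].round(1))) for j in i])
E
```

```text
[422.8 103.5  68.3] [ 3.13  -0.028  1.455] [-0.44  0.28 -0.74] clock 17.8667 [-0.0035, 0.0005, 0.0792, 0.0129, -0.0273, -0.0765]
230 [(203, 368.0), (204, 368.5), (205, 369.0), (381, 454.8), (382, 455.3), (383, 455.8), (384, 456.3), (428, 477.9), (431, 479.4), (432, 479.9), (438, 482.8), (439, 483.3), (442, 484.8), (443, 485.3), (452, 489.7), (453, 490.2), (455, 491.2), (456, 491.7), (458, 492.7), (461, 494.2), (467, 497.1), (471, 499.1), (475, 501.1)]
199 [(197, 368.0), (198, 368.5), (380, 455.5), (381, 456.0), (382, 456.5), (421, 475.3), (424, 476.7), (425, 477.2), (445, 486.9), (446, 487.4), (449, 488.8), (454, 491.2), (463, 495.6), (491, 509.1), (492, 509.6), (493, 510.1), (494, 510.6), (498, 512.5), (499, 513.0)]
```

Far edge at x≈455 confirms the carton's place. Grasp it.

send_rows(targets=[-0.0035,0,0,0.013,-0.027,-0.076,1,-0.0035,0,0.025,0.013,-0.027,-0.076,1,-0.0035,0,0.05,0.013,-0.027,-0.076,1,-0.0035,0,0.068,0.013,-0.027,-0.076,1,-0.0035,0,0.078,0.013,-0.027,-0.076,1,-0.0035,0,0.078,0.013,-0.027,-0.076,1,-0.0035,0,0.078,0.013,-0.027,-0.076,-1,-0.0035,0,0.078,0.013,-0.027,-0.076,-1,-0.0035,0,0.078,0.013,-0.027,-0.076,-1,-0.0035,0,0.078,0.013,-0.027,-0.076,-1,-0.0035,0,0.078,0.013,-0.027,-0.076,-1,-0.0035,0,0.078,0.013,-0.027,-0.076,-1], grip_force=30)

```text
clock: 18.92
eef_pos: [425.4, 101.7, -7.8]
tcp_rot: [3.138, -0.001, 1.53]
contact_force: [0.8, -2.9, 7.8]
opening: 0.697
grasp_force: 33.3
```

send_rows(targets=[0,0,-0.02,0,0,0,-1,0,0,-0.05,0,0,0,-1,0,0,-0.08,0,0,0,-1,0,0,-0.11,0,0,0,-1,0,0,-0.12,0,0,0,-1,0,0,-0.12,0,0,0,-1,0,0,-0.12,0,0,0,-1])

```text
clock: 19.5
eef_pos: [424.4, 101.8, 111.2]
tcp_rot: [3.139, -0.001, 1.53]
contact_force: [0.3, -0.4, -1.2]
opening: 0.695
grasp_force: 33.0
```

```bash
python3 - <<'E'
from rig import r,cams
from h import *
for i in range(3):
    s=r.sense();print(s["eef_pos"].round(1),s["contact_force"].round(2),s["opening"]);cams.grab_frame("top")
# box rim corners (710,143)(717,-34)(555,-40)(552,137)
for z in(112,0):print(rel(s,[634,52,z],tool(np.pi/2+.0)))
E
```

```text
[424.4 101.8 111.2] [ 0.3  -0.44 -1.17] 0.6952740510239445
[423.6 101.6 110.4] [-0.83 -0.33 -1.71] 0.7022392969556216
[423.2 101.5 109.9] [-0.87 -0.36 -1.44] 0.7022222974373238
[-0.0408, 0.2127, -0.0022, -0.0003, 0.0002, -0.0412]
[-0.0407, 0.2127, 0.1098, -0.0003, 0.0002, -0.0412]
```

About 0.9 N net: the empty one. On to the box.

send_rows(targets=[-0.004,0.02,0,0,0,-0.01,-1,-0.01,0.05,0,0,0,-0.03,-1,-0.016,0.085,0,0,0,-0.05,-1,-0.023,0.12,0,0,0,-0.07,-1,-0.03,0.155,0,0,0,-0.08,-1,-0.036,0.19,0,0,0,-0.08,-1,-0.041,0.213,0.01,0,0,-0.08,-1,-0.041,0.213,0.02,0,0,-0.08,-1,-0.041,0.213,0.045,0,0,-0.08,-1,-0.041,0.213,0.07,0,0,-0.08,-1,-0.041,0.213,0.095,0,0,-0.08,-1,-0.041,0.213,0.106,0,0,-0.08,-1])

```text
clock: 20.65
eef_pos: [631.4, 51.9, 0.5]
tcp_rot: [-3.136, 0.0, 1.61]
contact_force: [-0.6, -0.7, -1.5]
opening: 0.698
grasp_force: 33.1
```

send_rows(targets=[0,0,0.003,0,0,0,-1,0,0,0.006,0,0,0,-1,0,0,0.006,0,0,0,-1])

```text
clock: 20.9
eef_pos: [635.7, 52.1, -0.3]
tcp_rot: [3.14, -0.0, 1.61]
contact_force: [0.0, -0.3, -0.2]
opening: 0.698
grasp_force: 33.1
```

send_rows(targets=[0,0,0.003,0,0,0,-1,0,0,0.004,0,0,0,-1,0,0,0.004,0,0,0,-1])

```text
clock: 21.15
eef_pos: [636.2, 52.1, -3.7]
tcp_rot: [3.139, -0.0, 1.61]
contact_force: [-0.1, 0.6, -1.3]
opening: 0.699
grasp_force: 33.1
```

send_rows(targets=[0,0,0,0,0,0,0,0,0,0,0,0,0,1,0,0,0,0,0,0,1,0,0,0,0,0,0,1,0,0,0,0,0,0,1,0,0,-0.03,0,0,0,1,0,0,-0.07,0,0,0,1,0,0,-0.11,0,0,0,1,0,0,-0.15,0,0,0,1,0,0,-0.18,0,0,0,1,0,0,-0.18,0,0,0,1])

```text
clock: 22.07
eef_pos: [639.3, 52.3, 183.1]
tcp_rot: [3.129, -0.001, 1.61]
contact_force: [1.0, -0.2, 0.9]
opening: 0.998
grasp_force: 0.0
```

send_rows(targets=[0.02,-0.04,0,0,0,0,1,0.04,-0.08,0,0,0,0,1,0.06,-0.12,0,0,0,0,1,0.08,-0.16,0,0,0,0,1,0.1,-0.2,0,0,0,0,1,0.12,-0.24,0,0,0,0,1,0.12,-0.26,0,0,0,0,1,0.12,-0.26,0,0,0,0,1,0.12,-0.26,0,0,0,0,1])

```text
clock: 22.82
eef_pos: [369.2, 162.0, 175.0]
tcp_rot: [3.14, -0.0, 1.612]
contact_force: [1.6, 0.1, -0.2]
opening: 1.004
grasp_force: 0.0
```

```bash
python3 - <<'E'
from rig import r,cams
import cv2,numpy as np
t=cams.grab_frame("top")["color"];s=cams.grab_frame("side")["color"]
cv2.imwrite("pics/fin.png",np.hstack([cv2.resize(t[90:330,160:520],(450,300)),cv2.resize(s[140:340,210:420],(315,300))]))
z=r.sense();print(z["clock"],z["eef_pos"],z["contact_force"])
E
```

```text
22.9167 [371.57163215 161.98784479 175.35663973] [-0.10437113 -0.33120372  0.62241075]
```

View pics/fin.png

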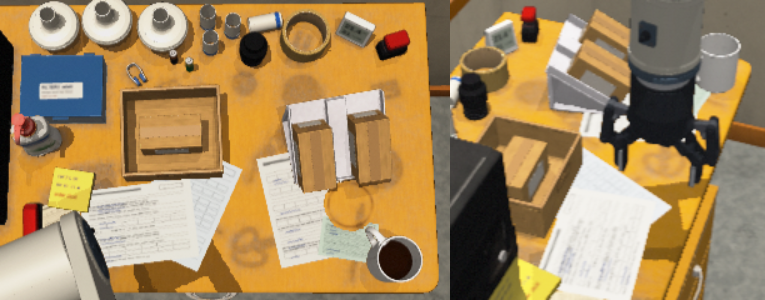

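The final view shows both cartons in the bays, the empty one flat in the box, and the mug and pad in place. One numeric check of the lids from the top camera before handing in.

```bash
python3 - <<'E'
from rig import cams
from h import *
import cv2
f=cams.grab_frame("top");n=RT[:,2]
h=cv2.cvtColor(f["color"],cv2.COLOR_BGR2HSV)
for sd in(1,-1):
    pr=np.array([proj(f,O+RT@np.array([s,50*sd+l,62])) for s,l in((0,30),(112,30),(112,-30),(0,-30))])
    m=np.zeros((480,640),np.uint8);x0,y0=(pr.min(0)-8).astype(int);x1,y1=(pr.max(0)+8).astype(int)
    m[y0:y1,x0:x1]=(h[y0:y1,x0:x1,1]>70)*(h[y0:y1,x0:x1,2]>100)*(h[y0:y1,x0:x1,1]<190)
    k=max(cv2.findContours(m,0,2)[0],key=cv2.contourArea)
    print("pred",pr.round(0).tolist())
    for p in cv2.approxPolyDP(k,3,True)[:,0]:
        o,d=ray(f,p);X=o+d*((62-n@(o-O))/(n@d));print(p,(RT.T@(X-O)).round(1)[:2])
E
```

```text
pred [[403.0, 244.0], [398.0, 196.0], [426.0, 191.0], [430.0, 239.0]]
[418 185] [128.8  35.6]
[401 192] [119.3  73.3]
[393 189] [128.7  89.7]
[398 196] [111.5  80.5]
[403 244] [-1. 80.]
[422 242] [-3.4 37.5]
[436 235] [7.9 5.2]
[428 235] [10.9 22.9]
[425 195] [104.1  22.4]
pred [[447.0, 236.0], [444.0, 188.0], [472.0, 184.0], [474.0, 232.0]]
[481 175] [ 128.6 -100.8]
[468 175] [133.2 -72.8]
[467 182] [118.1 -69.9]
[463 178] [128.3 -61.8]
[447 184] [120.7 -26.6]
[438 182] [128.3  -7.6]
[444 189] [110.7 -19.5]
[447 236] [  1.3 -19.1]
[439 233] [11.5 -1.8]
[438 240] [-4.8  1.6]
[441 238] [-1.2 -5.4]
[445 243] [-14.7 -13.5]
[446 237] [ -0.7 -16.7]
[452 236] [ -0.6 -30.2]
[453 241] [-13.  -31.7]
[481 243] [-28.6 -94.3]
[481 204] [ 63.4 -98.1]
[472 201] [ 73.5 -78.7]
[476 197] [ 81.2 -87.8]
[481 202] [ 67.9 -98.3]
```

Lid corners match the predicted seated positions in both bays: 0 to 111 mm along the slope, with edges at ±80 and ±20 mm.

```bash
python3 -c "
from rig import r
print(r.sign_off())"
```

```text
the job is handed in; nothing more can be done
None
```

The job is handed in at about 23 s: the part-used carton (about 0.2 kg) is in the left bay and the full one (about 0.56 kg) in the right, both against the front stop, and the empty one is in the cardboard box; my first grasp closed on a carton lid (up to 49 N measured at the wrist) because the real fingertips sit about 35 mm behind the reported TCP, which I then corrected for.

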